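# Test the bench drill's emergency stop

### The job

Test the bench drill's emergency stop, the red button on the yellow box: with a fingertip, press the red mushroom head all the way in until it latches, let go to see that it stays down, then push one of its lobes round clockwise (seen from above) until the latch lets go and the head springs back up, and take the hand away. Work with closed fingers or a single fingertip: do not take the head or a lobe between the fingers. Leave the cup, the tape roll and the glue bottle standing where they are.

Things in the scene. Friction and masses are not known exactly. Their poses are not given: they have to be found in the camera images.
- stop_box: Stop station, screwed to the bench (does not move). Yellow box 110 x 110 mm on a dark steel foot 150 x 80 mm; the box's flat top lies 60 mm above the bench, with a black collar on it, 38 mm across and 4 mm high, round the button's stem. Origin: centre of the underside, on the bench, under the button's axis; z up.
- plunger (a joint): How far the red head is pressed in, in m, straight down: 0 = fully up, 0.012 = hard against its stop. The spring needs about 5.5 N at the start and about 13 N at the bottom, with up to 3 N more as the latch is passed. Pressed deeper than about 0.0105 it latches, and when let go it stays at about 0.0095. Only turning the latched head clockwise frees it, and then it springs to 0.
- head (a joint): How far the red head is turned clockwise seen from above, in rad: 0 = rest, 0.9 = stop. It cannot turn the other way. A spring (0.03 N m at rest, 0.14 N m at the stop) brings it back to 0 when let go. When latched down, it lets go at about 0.5 rad and the head jumps up some 9 mm (push on to 0.6 rad to be sure).
- head_top (a point): Centre of the flat top of the red mushroom head (flat 26 mm across), on its vertical axis; moves and turns with the head. 104 mm above the bench when the head is up, 92 mm when fully pressed. The head: round body 52 mm across and 26 mm high, domed, with a white clockwise arrow on top and three lobes; its underside is 18 mm above the box's top when up, 6 mm when fully pressed.
- lobe0 (a point): Lobe 0 of the head (0 degrees anticlockwise from lobe 0 seen from above): this point is on the lobe's top face, 37 mm from the head's axis and 12 mm below head_top. Each lobe is 14 mm wide, 14 mm high, upright-sided, and reaches from the round body to 44 mm from the axis, with a rounded end. The point moves and turns with the head.
- lobe1 (a point): Lobe 1 of the head (120 degrees anticlockwise from lobe 0 seen from above): this point is on the lobe's top face, 37 mm from the head's axis and 12 mm below head_top. Each lobe is 14 mm wide, 14 mm high, upright-sided, and reaches from the round body to 44 mm from the axis, with a rounded end. The point moves and turns with the head.
- lobe2 (a point): Lobe 2 of the head (240 degrees anticlockwise from lobe 0 seen from above): this point is on the lobe's top face, 37 mm from the head's axis and 12 mm below head_top. Each lobe is 14 mm wide, 14 mm high, upright-sided, and reaches from the round body to 44 mm from the axis, with a rounded end. The point moves and turns with the head.
- cup: Clear plastic cup, 72 mm across the rim, 90 mm tall, standing loose on the bench; leave it. Origin: centre of its underside, z up.
- tape: Roll of blue tape lying flat, 90 mm across, 24 mm high, loose; leave it. Origin: centre of its underside, z up.
- glue: White glue bottle with an orange cap, 40 mm across, 85 mm tall, standing loose; leave it. Origin: centre of its underside, z up.

How it is judged:
On the way, in this order (a step that is already met when the one before it is completed fails the run):
1. the red head is latched in and stays down with the fingers off it, not yet turned (value of joint plunger above 0.008 m and value of joint head below 0.2 rad and contact force between the fingers and head below 0.3 N), for 0.2 s.
2. the head is turned clockwise out of its latch (value of joint head above 0.35 rad).
At the end, for the whole second after the job is handed in: After being latched and then turned out of its latch, the red head is fully up again (within 2 mm), turned back to rest (within 0.1 rad) and still; cup, tape and glue stand within 20 mm of where they were, upright (value of joint plunger below 0.002 m and value of joint head below 0.1 rad and velocity of joint plunger between -0.01 and 0.01 m/s and distance of each of cup, tape, glue from where it was at the start of the episode below 0.02 m and angle between each of cup, tape, glue's own z axis and vertical below 0.15 rad); the robot touches nothing.
It fails at once if the head's body is taken between the fingers (horizontal distance between the grasp point and head_top below 0.02 m and z of the grasp point in the frame of head_top below 0.008 m and contact force between the fingers and head above 0.5 N).
It fails at once if a lobe is taken between the fingers ((horizontal distance between the grasp point and lobe0 below 0.008 m and z of the grasp point in the frame of lobe0 below 0.008 m and contact force between the fingers and head above 0.5 N) or (horizontal distance between the grasp point and lobe1 below 0.008 m and z of the grasp point in the frame of lobe1 below 0.008 m and contact force between the fingers and head above 0.5 N) or (horizontal distance between the grasp point and lobe2 below 0.008 m and z of the grasp point in the frame of lobe2 below 0.008 m and contact force between the fingers and head above 0.5 N)).
It fails at once if cup, tape or glue is pushed away, lifted or carried (distance of any of cup, tape, glue from where it was at the start of the episode above 0.02 m).
It fails at once if cup, tape or glue is tipped (angle between any of cup, tape, glue's own z axis and vertical above 0.3 rad).
It also fails if it takes over 48 s, if anything falls off the work surface, if the arm or the gripper's body presses on something with over 40 N, if the wrist force passes 120 N, or if a joint passes its speed limit or range.

### The arm

A 6-joint arm with a two-finger parallel gripper is mounted at the origin on the work surface. World frame = base frame: x ahead of the robot, y to its left, z up, the work surface at z = 0. Lengths are in m, angles in rad, forces in N, time in s.
With the tool pointing down it reaches from about 0.4 to 0.925 m from the base axis. Payload 3.4 kg.
Tool frame: the origin (TCP) lies midway between the tips of the shut fingers; the grasp point (between the pads) lies 19 mm behind it; z points along the fingers, y is the line along which they close (so a half turn about z gives the same grasp; the last joint's range is limited). The gripper opens to 85 mm and grips with 20 to 120 N. Pads are 22 mm wide; open, the fingers measure 114 mm over their backs; the gripper's body (76 mm by 85 mm) begins 54 mm behind the grasp point. The pads swing forward as they close: fully open they stand 13 mm farther back than shut.
Start: joints at [-1.315, 0.307, 1.506, -0, 1.328, -0.073], TCP at [0.186, -0.544, 0.231] pointing down, gripper open.
Joint ranges: [-3.12, 3.12], [-1.05, 2.28], [0.14, 2.33], [-1.42, 4.57], [0.1, 2.73], [-2.68, 2.68]. Speed limits (rad/s): [2.57, 2.57, 3.14, 3.14, 3.14, 3.14].

### API

Orientations are given as [roll, pitch, yaw] about the fixed x, y, z axes, in that order (R = Rz(yaw) Ry(pitch) Rx(roll)).
In Python, from cell import env gives the robot as it stands. Calls block until the motion is done:
- env.reach(position, orientation): joint-space move of the TCP to a pose.
- env.move_straight(position, attitude=None, feed=0.15): straight line of the TCP; attitude=None keeps the orientation; feed is the mean speed in m/s.
- env.move_j(angles): joint-space move.
- env.gripper_open() and env.close(squeeze=None): open the fingers fully, or close them until they stop; squeeze is the grip in N (None keeps the last).
- env.pause(seconds).
- env.solve_ik(position, orientation): joint angles nearest the present ones, or None.
- env.observe(): the state.
- env.get_image(name): name is "scene" or "top" or "wrist"; returns the picture (400x640x3 uint8, red, green, blue); there is no depth.
- env.camera_params(name): a dict with "camera_matrix" (3x3 intrinsics, pixels), "view" (4x4, takes a point from world to camera coordinates). Camera axes: x right, y up, looking along -z (the intrinsics and any distortion apply to the point x, -y, -z); pixel columns grow to the right and rows downward; lengths in m; the calibration is good to about 2 mm. The wrist camera is an equidistant fisheye: a pixel r from the principal point sees the ray r / f radians off the axis. A picture is of the moment at which its call begins: read the wrist's pose just before it. camera_params takes no time and is no camera call; for the wrist camera it gives the pose at the moment of the call.
A pose or a line that the arm cannot do raises env.IKError and nothing moves.
- env.close_job(): hands the job in; it is judged then, once.
Trained networks look in the newest picture that a camera, given by its name, has taken for a name from the list of things; names that differ only in an ending like _2 or _b are one class to them, and where a whole thing is asked for, a point or a joint stands for the part that bears it (a point fixed in the world has none). Each returns a list of dicts, best first, with "conf" (0 to 1); they miss things now and then, are a little off and sometimes report something else, mostly with a low value. They report only what shows in the picture. A call takes as long as a camera call.
- env.silhouettes(camera, label): "mask" (400x640 bool, what is visible of it) and "box" ([centre column, centre row, width, height] in pixels, round what is visible of it).
The state is a dict: "time_s": time; "joints": joint angles; "joint_vel": joint speeds; "joint_torque": joint torques, N m; "tcp_pos": TCP position; "tcp_rot": TCP orientation; "ft_force": force on the tool from outside, world axes, zero at the start; "wrist_torque": the same for the moment, N m; "finger_gap": finger opening in m; "gripper_force": force on a finger pad.
Only numpy, scipy, OpenCV 4.12 (cv2) and the standard library are available. Lean on these libraries where they do the work, as an engineer would, in place of code of your own. Each camera call takes 0.05 s, during which the arm holds its last target. There are 200 camera calls.

## Working session

There is one attempt and no reset: what is moved stays moved. The work goes in short steps, each a Python script; the robot and the scene stay as the last script left them, time stands still between calls to the robot, and variables do not carry over. Pictures are saved under pics/ and viewed, at most 10 in all, crops included, and the job is handed in when it is done.

```bash
mkdir -p pics; ls
python3 - <<'E'
from cell import env
import cv2
for n in("scene","top"):
    im=env.get_image(n); cv2.imwrite(f"pics/{n}0.png",im[:,:,::-1])
    p=env.camera_params(n); print(n,p["camera_matrix"],p["view"].tolist() if hasattr(p["view"],'tolist') else p["view"],[k for k in p])
    for l in("head_top","stop_box","cup","tape","glue"):
        print(l,[(round(d["conf"],2),[round(float(v)) for v in d["box"]]) for d in env.silhouettes(n,l)][:2])
o=env.observe();print(o["time_s"],o["tcp_rot"],o["finger_gap"])
E
```

```text
pics
scene [[416.52808057   0.         312.81502309]
 [  0.         416.52808057 202.38369151]
 [  0.           0.           1.        ]] [[-0.4209582137242683, 0.907079661479787, -0.0008185522510231639, 0.19380178941330323], [-0.75866359428055, -0.35158623398640027, 0.548467565845581, 0.4120578219928078], [0.4972159822565942, 0.23150293259692095, 0.8361714293059977, -1.3935260435953627], [0.0, 0.0, 0.0, 1.0]] ['camera_matrix', 'view']
head_top [(0.75, [335, 210, 28, 28])]
stop_box [(0.66, [331, 222, 56, 63])]
cup [(0.64, [308, 285, 31, 42])]
tape [(0.67, [255, 210, 36, 31])]
glue [(0.65, [398, 251, 19, 27])]
top [[379.0407052    0.         316.13463553]
 [  0.         379.0407052  198.75156545]
 [  0.           0.           1.        ]] [[0.005400598826147977, -0.9993520732879743, -0.03558464763554911, 0.07254774955906317], [0.9932698359325286, 0.0012437646864435507, 0.11581660535507181, -0.5989076191172769], [-0.11569730575465752, -0.035970636141607774, 0.9926329869476841, -0.7554903096898121], [0.0, 0.0, 0.0, 1.0]] ['camera_matrix', 'view']
head_top [(0.63, [301, 205, 41, 39])]
stop_box [(0.75, [304, 213, 56, 71])]
cup [(0.81, [290, 118, 38, 45])]
tape [(0.95, [394, 187, 46, 44]), (0.36, [301, 207, 42, 37])]
glue [(0.81, [214, 203, 24, 21])]
0.6 [-3.14159161e+00  3.95203266e-08  3.28808279e-01] 0.08543434942721809
```

```bash
cat > h.py <<'E'
import numpy as np,cv2
from cell import env
def ray(n,u,v,p=None):
    p=p or env.camera_params(n);K=np.array(p["camera_matrix"]);V=np.array(p["view"])
    a,b=(u-K[0,2])/K[0,0],(v-K[1,2])/K[1,1]
    if n=="wrist":
        t=np.hypot(a,b);s=np.sin(t)/t if t>1e-9 else 1;d=np.array([a*s,-b*s,-np.cos(t)])
    else: d=np.array([a,-b,-1])
    R=V[:3,:3];return -R.T@V[:3,3],R.T@d
def at(n,u,v,z,p=None):
    c,d=ray(n,u,v,p);return c+d*(z-c[2])/d[2]
def proj(n,X,p=None):
    p=p or env.camera_params(n);K=np.array(p["camera_matrix"]);V=np.array(p["view"])
    q=V[:3,:3]@np.array(X)+V[:3,3];x,y,z=q[0],-q[1],-q[2]
    if n=="wrist":
        r=np.hypot(x,y);s=np.arctan2(r,z)/r
    else: s=1/z
    return K[0,0]*x*s+K[0,2],K[1,1]*y*s+K[1,2]
E
python3 - <<'E'
from h import *
for l,u,v,z in(("head",301,205,.094),("box",304,213,.05),("cup",290,118,.05),("tape",394,187,.012),("glue",214,203,.06)):print(l,at("top",u,v,z).round(3))
for l,u,v,z in(("head",335,210,.09),("cup",308,285,.045),("tape",255,210,.012),("glue",398,251,.043)):print(l,at("scene",u,v,z).round(3))
a=cv2.imread("pics/top0.png")[80:260,180:430];cv2.imwrite("pics/top0c.png",cv2.resize(a,None,fx=3,fy=3,interpolation=2))
E
```

```text
head [0.58  0.102 0.094]
box [0.568 0.099 0.05 ]
cup [0.768 0.13  0.05 ]
tape [ 0.627 -0.092  0.012]
glue [0.587 0.282 0.06 ]
head [0.579 0.114 0.09 ]
cup [0.763 0.129 0.045]
tape [ 0.621 -0.093  0.012]
glue [0.595 0.287 0.043]
```

View pics/top0c.png

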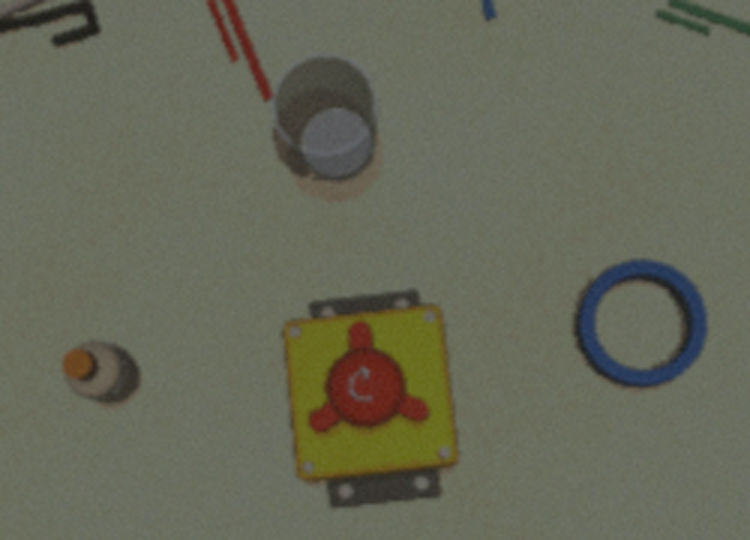

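Run:
```python
from h import *
print(at("top",302,209,.104).round(4), [at("top",180+u/3,80+v/3,.092).round(3) for u,v in((360,332),(320,420),(417,410))])
env.close()
for yaw in(0,1.57,-1.57):
    print(yaw,env.solve_ik([.575,.1,.24],[np.pi,0,yaw]))
env.reach([.54,.1,.24],[np.pi,0,0])
p=env.camera_params("wrist")
im=env.get_image("wrist");cv2.imwrite("pics/w0.png",im[:,:,::-1])
o=env.observe();print(o["time_s"],o["tcp_pos"],o["finger_gap"],o["ft_force"])
print(p["camera_matrix"],proj("wrist",[.575,.1,.104],p))
for d in env.silhouettes("wrist","head_top"): print(d["conf"],d["box"])
np.save("w0.npy",{k:np.array(v) for k,v in p.items()},allow_pickle=True)
```

```text
[0.5711 0.0989 0.104 ] [array([0.608, 0.104, 0.092]), array([0.551, 0.129, 0.092]), array([0.557, 0.067, 0.092])]
0 [ 9.98216856e-02  3.12431941e-01  1.47502218e+00 -4.44089210e-16
  1.35413854e+00  1.67061801e+00]
1.57 [ 9.98216856e-02  3.12431941e-01  1.47502218e+00 -4.44089210e-16
  1.35413854e+00  1.00618012e-01]
-1.57 None
4.0167 [0.540221   0.09922265 0.23999514] -6.044086418149828e-05 [ 0.41328196  0.7228415  -0.78061855]
[[309.70691629   0.         325.58691713]
 [  0.         309.70691629 199.18819303]
 [  0.           0.           1.        ]] (np.float64(326.01352346414484), np.float64(150.0555867387733))
0.89 [330.6, 141.2, 77.9, 74.9]
```

View pics/w0.png

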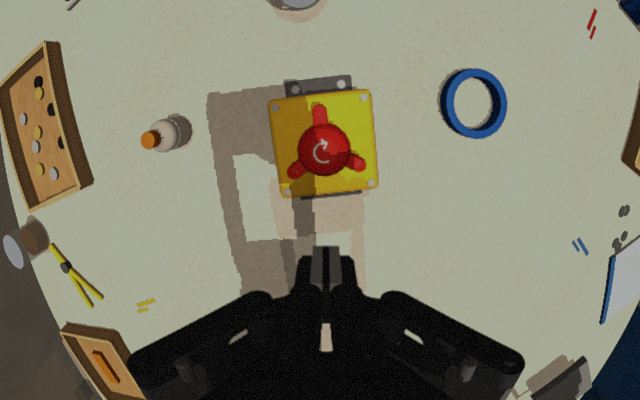

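Run:
```python
from h import *
p=np.load("w0.npy",allow_pickle=True).item()
im=cv2.imread("pics/w0.png").astype(int)
b,g,r=im[...,0],im[...,1],im[...,2]
m=((r>90)&(g<70)&(b<80)).astype(np.uint8);m[:90]=0;m[200:]=0;m[:,:270]=0;m[:,385:]=0
# model silhouette: disk r26 (z .085..), lobes; fit x,y,phi by IoU
from scipy.optimize import minimize
def model(q):
    x,y,a=q;o=np.zeros(m.shape,np.uint8);t=np.linspace(0,2*np.pi,40)
    def fill(P,zs):
        pts=[proj("wrist",[X,Y,z],p) for z in zs for X,Y in P]
        cv2.fillConvexPoly(o,cv2.convexHull((np.array(pts)*16).astype(np.int32)),1,shift=4)
    fill([(x+.026*np.cos(s),y+.026*np.sin(s)) for s in t],[.078,.095]);fill([(x+.013*np.cos(s),y+.013*np.sin(s)) for s in t],[.104])
    for k in range(3):
        c,s=np.cos(a+k*2*np.pi/3),np.sin(a+k*2*np.pi/3)
        L=[(0,.007),(0,-.007)]+[(.037+.007*np.cos(w),.007*np.sin(w)) for w in np.linspace(-1.57,1.57,12)]
        fill([(x+c*l-s*w,y+s*l+c*w) for l,w in L],[.078,.092])
    return o
def cost(q):
    o=model(np.array(q)*[.01,.01,.1]); return -(o&m).sum()/(o|m).sum()
best=min((minimize(cost,[57.3,10.2,a],method="Nelder-Mead",options=dict(initial_simplex=[[57.3,10.2,a],[57.8,10.2,a],[57.3,10.7,a],[57.3,10.2,a+1]])) for a in(0,1,2,-1)),key=lambda r:r.fun)
print(best.x*[.01,.01,.1],best.fun,m.sum())
for u,v in((319,104),(289,176),(366,165)):
    P=at("wrist",u,v,.09,p);d=P[:2]-best.x[:2]*.01;print(P.round(4),np.hypot(*d).round(4),np.arctan2(d[1],d[0]).round(3))
```

```text
[ 0.61355556  0.162      -1.64444444] 0.0 2561
[0.6166 0.1064 0.09  ] 0.0557 -1.517
[0.5473 0.1362 0.09  ] 0.0711 -2.77
[0.5581 0.0613 0.09  ] 0.115 -2.074<stdin>:20: RuntimeWarning: overflow encountered in scalar negative
```

```bash
cat > fit.py <<'E'
from h import *
from scipy.optimize import minimize
def fit(name,im,p,x0,dz=0.,win=.09):
    im=im.astype(int);r,g,b=im[...,0],im[...,1],im[...,2]
    m=((r>1.2*g+25)&(r>1.2*b+25)&(g<.5*r)).astype(np.uint8)
    u,v=proj(name,[x0[0],x0[1],.09],p);u1,_=proj(name,[x0[0],x0[1]-.06,.09],p);w=abs(u1-u)
    k=np.zeros_like(m);cv2.circle(k,(int(u),int(v)),int(w),1,-1);m&=k
    t=np.linspace(0,2*np.pi,40)
    def model(q):
        x,y,a=q;o=np.zeros(m.shape,np.uint8)
        def fill(P,zs):
            pts=[proj(name,[X,Y,z-dz],p) for z in zs for X,Y in P]
            cv2.fillConvexPoly(o,cv2.convexHull((np.array(pts)*16).astype(np.int32)),1,shift=4)
        fill([(x+.026*np.cos(s),y+.026*np.sin(s)) for s in t],[.078,.095])
        for k in range(3):
            c,s=np.cos(a+k*2*np.pi/3),np.sin(a+k*2*np.pi/3)
            L=[(0,.007),(0,-.007)]+[(.037+.007*np.cos(w),.007*np.sin(w)) for w in np.linspace(-1.57,1.57,12)]
            fill([(x+c*l-s*w,y+s*l+c*w) for l,w in L],[.078,.092])
        return o
    S=np.array([.01,.01,.1])
    def cost(q):
        o=model(q*S);return -float((o&m).sum())/float((o|m).sum())
    rs=[]
    for a in (-.4,0,.4):
        q=np.array([x0[0],x0[1],a])/S;rs.append(minimize(cost,q,method="Nelder-Mead",options=dict(initial_simplex=[q,q+[.5,0,0],q+[0,.5,0],q+[0,0,2]])))
    b=min(rs,key=lambda r:r.fun);return b.x*S,-b.fun,int(m.sum())
E
python3 - <<'E'
from fit import *
p=np.load("w0.npy",allow_pickle=True).item()
print(fit("wrist",cv2.imread("pics/w0.png")[:,:,::-1],p,[.573,.102]))
for n in("top","scene"):print(n,fit(n,cv2.imread(f"pics/{n}0.png")[:,:,::-1],env.camera_params(n),[.573,.102]))
E
```

```text
(array([0.57331883, 0.10159182, 0.11898101]), np.float64(0.8334849863512284), 2748)
top (array([0.5730139 , 0.10248993, 0.09053338]), np.float64(0.7004830917874396), 580)
scene (array([0.5717362 , 0.10146888, 0.04158029]), np.float64(0.7486437613019892), 414)
```

Run:
```python
from h import *
c=[.573,.102];A=[np.pi,0,0]
env.reach(c+[.125],A)
env.move_straight(c+[.106],feed=.05)
f0=env.observe()["ft_force"][2]
for z in(.103,.099,.096,.094,.0928,.0918,.0912):
    env.move_straight(c+[z],feed=.03);o=env.observe();f=o["ft_force"];print(z,o["tcp_pos"].round(4),(f-[0,0,f0]).round(1),round(o["time_s"],2))
    if o["tcp_pos"][2]<.0924 and f[2]-f0>22: break
env.move_straight(c+[.115],feed=.06);env.pause(.4)
env.move_straight([.535,.102,.24],feed=.2)
p=env.camera_params("wrist");im=env.get_image("wrist");cv2.imwrite("pics/w1.png",im[:,:,::-1])
from fit import fit
for dz in(0,.0095):print(dz,fit("wrist",im,p,c,dz))
cv2.imwrite("pics/w1c.png",cv2.resize(im[60:220,240:420,::-1],None,fx=3,fy=3))
print(env.observe()["time_s"])
```

```text
0.103 [0.5737 0.1021 0.1037] [-0.2 -0.7  3.7] 5.4
0.099 [0.5738 0.1022 0.1003] [-2.2  0.2  8.4] 5.68
0.096 [0.5739 0.1021 0.0971] [-0.3  0.3  6.8] 5.93
0.094 [0.5739 0.1021 0.0951] [-1.   0.   6.8] 6.18
0.0928 [0.5738 0.1021 0.0941] [-0.7 -0.1  7.8] 6.43
0.0918 [0.5738 0.1021 0.0933] [-1.3  0.1 10.2] 6.68
0.0912 [0.5738 0.1021 0.0928] [-2.1 -0.2 10.4] 6.93
0 (array([0.57422129, 0.10133801, 0.13129208]), np.float64(0.783067188912323), 2600)
0.0095 (array([0.57250404, 0.10223129, 0.12881943]), np.float64(0.834403080872914), 2600)
8.7333
```

View pics/w1c.png

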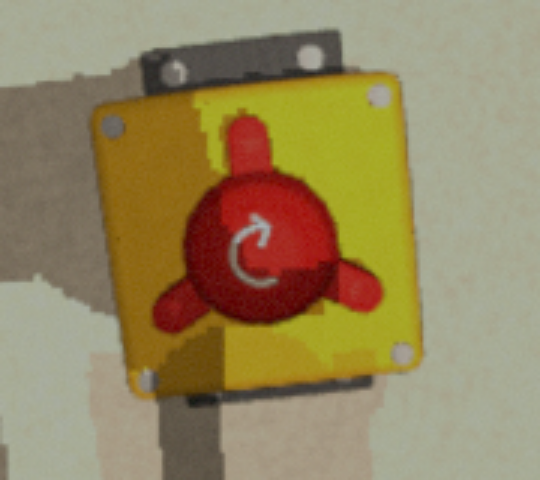

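```bash
cat > turn.py <<'E'
from h import *
C=np.array([.573,.102]);R=.042
def pose(th,z,r=R): return [*(C+r*np.array([np.cos(th),np.sin(th)])),z],[np.pi,0,th]
def go(th,z,feed=.06):
    env.move_straight(*pose(th,z),feed=feed);o=env.observe();f=o["ft_force"]
    d=o["tcp_pos"][:2]-C;e=np.array([-np.sin(th),np.cos(th)])
    print(round(th,2),"ang",np.arctan2(d[1],d[0]).round(3),"r",np.hypot(*d).round(4),"z",o["tcp_pos"][2].round(4),"Ft",round(float(f[:2]@e),1),"Fz",f[2].round(1),"t",round(o["time_s"],2));return o
E
python3 - <<'E'
from turn import *
env.reach(*pose(1.0,.13));go(1.0,.1);go(1.0,.0715,.04)
for th in np.arange(.9,-.13,-.1):go(th,.0715)
env.pause(.3)
p=env.camera_params("wrist");im=env.get_image("wrist");cv2.imwrite("pics/w2.png",im[:,:,::-1])
E
```

```text
1.0 ang 1.001 r 0.0419 z 0.0997 Ft 0.3 Fz -0.1 t 10.29
1.0 ang 0.997 r 0.0421 z 0.0716 Ft -0.1 Fz -0.6 t 11.15
0.9 ang 0.892 r 0.0423 z 0.0719 Ft -0.0 Fz -0.7 t 11.4
0.8 ang 0.799 r 0.0421 z 0.0717 Ft -0.3 Fz -1.1 t 11.65
0.7 ang 0.704 r 0.042 z 0.0715 Ft 1.1 Fz -0.5 t 11.9
0.6 ang 0.614 r 0.0418 z 0.0714 Ft 1.6 Fz 0.6 t 12.15
0.5 ang 0.504 r 0.042 z 0.0715 Ft 1.0 Fz 0.3 t 12.4
0.4 ang 0.406 r 0.0421 z 0.0716 Ft 1.3 Fz 1.2 t 12.65
0.3 ang 0.302 r 0.0422 z 0.0716 Ft 2.0 Fz 1.1 t 12.9
0.2 ang 0.204 r 0.0423 z 0.0718 Ft 2.1 Fz 2.2 t 13.15
0.1 ang 0.101 r 0.0427 z 0.0717 Ft 1.7 Fz 1.9 t 13.4
0.0 ang 0.003 r 0.0428 z 0.0717 Ft 2.3 Fz 0.8 t 13.65
-0.1 ang -0.096 r 0.0428 z 0.0717 Ft 2.3 Fz 0.5 t 13.9
```

View pics/w2.png

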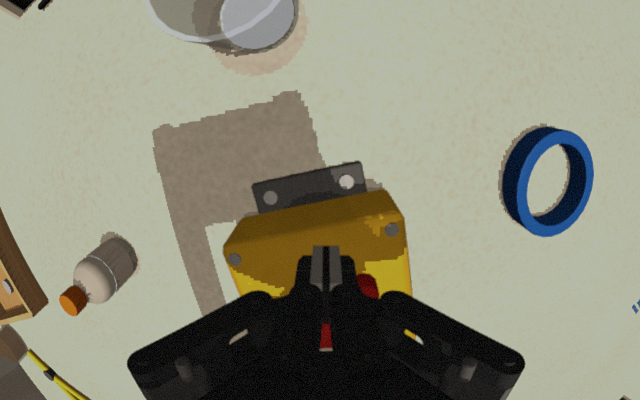

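The closed finger sits on the yellow box. The red lobe shows just right of it at about (368,288), so it is being pushed clockwise. By the contact angle it has turned about 0.75 rad. Next I back off the same way and check.

Run:
```python
from turn import *
from fit import fit
for th in np.arange(.1,1.01,.3):go(th,.0715)
go(1.0,.0715);go(1.0,.13,.1)
env.move_straight([.54,.0995,.24],[np.pi,0,0],feed=.15);env.pause(.3)
p=env.camera_params("wrist");im=env.get_image("wrist");cv2.imwrite("pics/w3.png",im[:,:,::-1])
for dz in(0,.0095):print(dz,fit("wrist",im,p,[.573,.102],dz))
for l in("cup","tape","glue"):
    env.get_image("top");print(l,[[round(float(v)) for v in d["box"]] for d in env.silhouettes("top",l)][:1])
print(env.observe()["time_s"])
```

```text
0.1 ang 0.106 r 0.0413 z 0.0713 Ft 1.4 Fz 0.7 t 14.6
0.4 ang 0.406 r 0.0407 z 0.071 Ft 2.1 Fz -0.2 t 15.05
0.7 ang 0.699 r 0.0409 z 0.0711 Ft -0.3 Fz -0.2 t 15.5
1.0 ang 0.993 r 0.0417 z 0.0715 Ft -0.2 Fz -0.8 t 15.95
1.0 ang 0.992 r 0.0419 z 0.0715 Ft 0.1 Fz -0.0 t 16.2
1.0 ang 1.007 r 0.0417 z 0.1297 Ft -0.0 Fz -0.9 t 16.93
0 (array([0.57268975, 0.10256734, 0.1116462 ]), np.float64(0.833939393939394), 2752)
0.0095 (array([0.57179412, 0.10277185, 0.1146971 ]), np.float64(0.8857050869285255), 2752)
cup [[287, 101, 23, 11]]
tape [[396, 185, 46, 44]]
glue []
18.7333
```

View pics/w3.png

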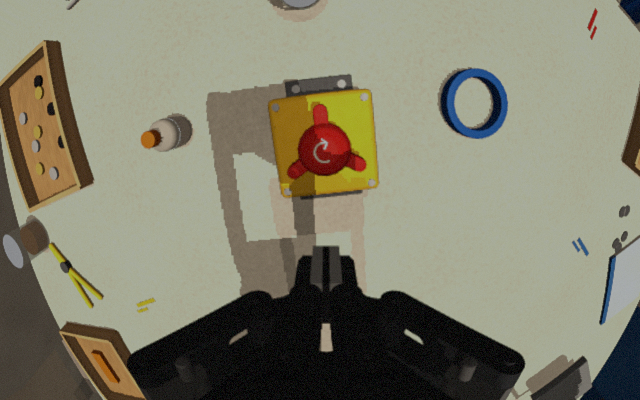

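The head is back up: red area 2752 px against 2748 px at the start, same pose, angle 0.11. The cup, tape and glue look the same as in the first wrist picture. Before handing in, I'll check offline that picture w1 really showed the head latched.

Run:
```python
from fit import *
p0=np.load("w0.npy",allow_pickle=True).item()
p1=dict(p0);V=p0["view"].copy();V[:3,3]-=V[:3,:3]@np.array([-.005,.0025,0]);p1["view"]=V
for n,p in(("w0",p0),("w1",p1),("w3",p0)):
    im=cv2.imread(f"pics/{n}.png")[:,:,::-1]
    print(n,[round(fit("wrist",im,p,[.573,.102],dz)[1],3) for dz in(0,.005,.01,.015,.02,.025)])
```

```text
w0 [np.float64(0.833), np.float64(0.864), np.float64(0.887), np.float64(0.899), np.float64(0.904), np.float64(0.897)]
w1 [np.float64(0.788), np.float64(0.814), np.float64(0.84), np.float64(0.867), np.float64(0.892), np.float64(0.906)]
w3 [np.float64(0.836), np.float64(0.864), np.float64(0.889), np.float64(0.904), np.float64(0.908), np.float64(0.9)]
```

In w1 the head sat about 9 mm lower than in w0 and w3, so it was latched then and is fully up now.

```bash
python3 -c "
from cell import env
print(env.close_job())"
```

```text
the job is handed in; nothing more can be done
None
```

The emergency stop was pressed until it latched, stayed down with the hand off, then was turned clockwise by a lobe and sprang back up; the cup, tape and glue looked unmoved in the last wrist picture, and the job is handed in (no verdict was shown).

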